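# Shut the marked air valve under the sliding cover

### The job

The air to the heat press must be turned off. Slide the cover of the grey air box all the way across onto the flat deck by pushing its upright rib, without lifting the cover out of its guides, then push the marked valve handle, the one that ends in a round disc, fully shut so that it lies across its pipe. Leave the plain bar handle and everything else on the table as they are, and leave the cover slid open.

Things in the scene. Friction and masses are not known exactly. Their poses are not given: they have to be found in the camera images.
- air_box: Grey steel air box fixed to the table, 326 x 280 mm; place and yaw vary. Origin: centre of the cover's slideway, on the table surface; z up, y the way the cover opens. Guide walls at x +-129 mm (8 thick, top z 74), end stops at y +-137 (5 thick, top z 72); between them the bay (-y half) and the deck (+y half). A flange at x 133 to 193, top z 62 mm, lies along the far side.
- bay_middle (a point): Middle of the bay's floor (box y -67, z 4 mm). The bay is sunken and open-topped: y -135 to 0, x -113 to 113 mm between 12 mm wide ledges (top z 62) that carry the cover. It holds both valves; from each a copper pipe runs along y at z 10 to 26 mm.
- deck_middle (a point): Middle of the flat deck's top (box y +67, z 62 mm), onto which the cover slides. The deck spans y 0 to 135 mm, level with the ledges of the bay.
- cover: Aluminium plate 244 mm (x) by 132 mm (y), 5 thick, about 0.35 kg, loose between the guide walls (3 mm play a side). Origin: centre of its underside, at box z 62 mm; axes as the box's. Starts over the bay, centre at box y -69 to -56, hiding both valves; slides to box +y until the end stop, centre at y +69. Takes 1 to 5 N.
- rib_top (a point): Middle of the top of the cover's upright rib: a plate 70 mm long in x, 8 mm thick in y, standing 27 mm above the plate's upper face at the cover's centre. This point is 32 mm above the cover's underside (box z 94 mm).
- handle_disc (a joint): Marked handle's angle: 0 = open, pointing along its pipe to box +y; grows counter-clockwise seen from above, the end swinging to box -x; 1.571 = fully shut at its stop, pointing to box -x across the pipe. Starts at 0 to 0.25. Turns stiffly (about 4 N at the disc), stays where left.
- disc_pivot (a point): On the marked handle's pivot axis, at its top face (box z 52 mm). Steel lever 12 mm wide, z 40 to 52, ending in a flat disc 28 mm across, equally thick, same metal; 55 mm from pivot to far edge. Pivot at box y about -105, box x about +55 or -45 mm (the valves may swap places). Brass valve body below: 30 x 34 mm, top z 32.
- disc_end (a point): Centre of the round disc at the end of the marked handle, on its top face (box z 52 mm), 41 mm from the pivot.
- handle_bar (a joint): Angle of the other valve handle, measured in the same way. It starts at 0 to 0.25 rad and must be left alone.
- bar_pivot (a point): On the pivot axis of the other handle, at its top face (box z 52 mm): a plain straight steel bar 12 mm wide and 12 mm thick, ending square 55 mm from the pivot. It takes whichever of the two valve places the marked one does not.
- bar_end (a point): Top face of the plain bar handle, 41 mm from its pivot.
- cone_a: Blue cone of thread, 58 mm across, 112 mm high, standing beyond the bay's end of the box. Origin: centre of its underside. Leave alone.
- cone_b: Green cone of thread, 58 mm across, 112 mm high, standing on the far side of the box. Origin: centre of its underside. Leave alone.
- bobbin: Small bobbin, 32 mm across, 26 mm high, standing on the box's far flange. Origin: centre of its underside. Leave alone.
- tape_roll: Roll of tape lying flat, 76 mm across, 24 mm high, beyond the deck's end of the box. Origin: centre of its underside. Leave alone.
- screwdriver: Screwdriver, 170 mm long, lying on the table on the robot's side of the box. Leave alone.
- oil_bottle: White bottle, 52 mm across, 130 mm high, on the right side of the table. Origin: centre of its underside. Leave alone.
- mug: White mug, 80 mm across, 95 mm high, on the left side of the table. Origin: centre of its underside. Leave alone.

How it is judged:
By the outcome, as a careful person would: the job done as asked, in the order asked, and still so for the second after the job is handed in, with the robot touching nothing.
It also fails if it takes over 48 s, if anything falls off the work surface, if the arm or the gripper's body presses on something with over 40 N, if the wrist force passes 120 N, or if a joint passes its speed limit or range.

### The arm

A 7-joint arm with a two-finger parallel gripper is mounted at the origin on the work surface. World frame = base frame: x ahead of the robot, y to its left, z up, the work surface at z = 0. Lengths are in m, angles in rad, forces in N, time in s.
With the tool pointing down it reaches from about 0.4 to 0.925 m from the base axis. Payload 5.6 kg.
Tool frame: the origin (TCP) lies midway between the tips of the shut fingers; the grasp point (between the pads) lies 19 mm behind it; z points along the fingers, x is the direction in which the jaws open and shut, and the axes are right-handed (so a half turn about z gives the same grasp; the last joint's range is limited). The gripper opens to 85 mm and grips with 20 to 120 N. Pads are 22 mm wide; open, the fingers measure 114 mm over their backs; the gripper's body (76 mm by 85 mm) begins 54 mm behind the grasp point. The pads swing forward as they close: fully open they stand 13 mm farther back than shut.
Start: joints at [-0.043, 0.468, -0.012, 1.603, 0.006, 1.071, -0.056], TCP at [0.65, -0, 0.231] pointing down, gripper open.
Joint ranges: [-2.53, 2.53], [-0.31, 2.02], [-1.57, 1.55], [0.28, 2.44], [-1.29, 4.43], [0.15, 1.84], [-2.92, 2.92]. Speed limits (rad/s): [2.57, 2.57, 3.14, 3.14, 3.14, 3.14, 3.14].

### API

Orientations are given as a unit quaternion [x, y, z, w].
In Python, from workcell import state, viewer, r gives the robot as it stands. The module is installed in compiled form; this text tells all that it offers.
- The arm moves only by the tool send_rows, never from a script. Its argument "plan" is a list of rows, each an object of numbers: "jaw": the closure in counts, from 0 (fully open) to 255 (shut); "tx", "ty", "tz": the shift along the tool's x, y, z in cm; "twist": the turn about the tool's z in degrees. A call has exactly 10 rows; each row is the pose to reach, as a shift and turn from the pose commanded when the call began, along the tool's axes at that moment; what a row does not reach only later rows make up. A row lasts 1/10 s, in which the tool goes at most 50 mm and 8.59 degrees, less where a joint would pass 70% of its speed; a pose out of reach is approached as far as the arm can. A call with a gripper value outside its range is refused whole. The fingers move at their own pace and stop on an object; "grip_force" is the grip in N (left out, the last holds). Time passes only in rows, so rows that repeat a pose let the fingers close, or fill a call up. It gives the time, the measured TCP pose, the force and the opening at its end, in the units of the state.
- state(): the state, without advancing time (a new reading comes with each control period).
- viewer.capture(name): name is "scene" or "side" or "wrist"; returns a dict with "frame" (384x512x3 uint8, blue, green, red), "range_z" (384x512 float32, m along the optical axis (not along the pixel's ray), 0 where there is no reading), "camera_matrix" (3x3 intrinsics, pixels), "R" (3x3) and "t" (3): a world point X has camera coordinates R X + t; the wrist camera has in their place "tool_from_camera" (4x4, takes a point from camera to tool coordinates, whose origin is the TCP and whose axes are the tool frame's). Camera axes: x right, y down, z forward; pixel columns grow to the right and rows downward; lengths in m; the calibration is good to about 2 mm. A picture is of the moment at which its call begins: read the wrist's pose just before it.
- r.close_job(): hands the job in, once; it reports no verdict.
Trained networks look in a picture, given as the dict that the camera call returned (one of the last four; its "shot" number tells which), for a name from the list of things; names that differ only in an ending like _2 or _b are one class to them, and where a whole thing is asked for, a point or a joint stands for the part that bears it (a point fixed in the world has none). Each returns a list of dicts, best first, with "score" (0 to 1); they miss things now and then, are a little off and sometimes report something else, mostly with a low value. They report only what shows in the picture. A call takes as long as a camera call.
- viewer.look_for(target, picture): "bbox" ([centre column, centre row, width, height] as shares, 0 to 1, of the picture: columns of its width, rows of its height, round what is visible of it).
- viewer.silhouettes(target, picture): "mask" (384x512 bool, what is visible of it) and "bbox" ([centre column, centre row, width, height] as shares, 0 to 1, of the picture: columns of its width, rows of its height, round what is visible of it).
- viewer.mark_of(target, picture): "centre" ([column, row] as shares, 0 to 1, of the picture: columns of its width, rows of its height: a listed point, or the origin of a listed thing).
The state is a dict: "time": time; "joint_positions": joint angles; "qd": joint speeds; "joint_torque": joint torques, N m; "tcp_pos": TCP position; "orientation": TCP orientation; "force": force on the tool from outside, world axes, zero at the start; "moment": the same for the moment, N m; "finger_gap": finger opening in m.
Only numpy, scipy, OpenCV 4.12 (cv2) and the standard library are available. Lean on these libraries where they do the work, as an engineer would, in place of code of your own. Each camera call takes 0.05 s, during which the arm holds its last target.

## Working session

There is one attempt and no reset: what is moved stays moved. The work goes in short steps, Python scripts to look and compute and a tool call to move; the robot and the scene stay as the last step left them, time stands still between calls to the robot, and variables do not carry over. Pictures are saved under pics/ and viewed, and the job is handed in when it is done.

Besides the shell and the picture viewer there is one more tool, called after "Emit:" as name(argument=value, ...), one argument or row to a line, values as JSON. send_rows: Moves the arm, as the interface text tells. Its arguments: {"type":"object","properties":{"plan":{"type":"array"},"grip_force":{"type":"number"}},"required":["plan"]}

```bash
mkdir -p pics; cat > h.py <<'E'
import numpy as np, cv2
from workcell import state, viewer, r
from scipy.spatial.transform import Rotation as Ro
def cap(n):
    s=state(); d=viewer.capture(n)
    if n=="wrist":
        T=np.eye(4);T[:3,:3]=Ro.from_quat(s["orientation"]).as_matrix();T[:3,3]=s["tcp_pos"]
        C=T@np.array(d["tool_from_camera"])
    else:
        C=np.eye(4);R=np.array(d["R"]);C[:3,:3]=R.T;C[:3,3]=-R.T@np.array(d["t"])
    return d,C
def save(d,f): cv2.imwrite("pics/"+f,d["frame"])
def back(d,C,u,v,z=None):
    K=np.array(d["camera_matrix"]); ray=np.linalg.inv(K)@[u,v,1]
    if z is None:
        zz=d["range_z"][int(round(v)),int(round(u))]; return C[:3,:3]@(ray*zz)+C[:3,3]
    w=C[:3,:3]@ray; return C[:3,3]+w*(z-C[2,3])/w[2]
def proj(d,C,X):
    K=np.array(d["camera_matrix"]); p=K@(C[:3,:3].T@(np.array(X)-C[:3,3])); return p[:2]/p[2]
def cloud(d,C):
    K=np.array(d["camera_matrix"]);v,u=np.mgrid[0:384,0:512]
    z=d["range_z"]; rays=np.stack([u,v,np.ones_like(u)],-1)@np.linalg.inv(K).T
    return (rays*z[...,None])@C[:3,:3].T+C[:3,3]
E
python3 - <<'E'
from h import *
print(state())
for n in ["scene","side","wrist"]:
    d,C=cap(n); save(d,n+"0.png"); print(n,C.round(3).tolist())
    for t in ["rib_top","deck_middle","bay_middle","air_box","cover"]:
        m=viewer.mark_of(t,d)
        for q in m[:1]:
            u,v=q["centre"][0]*512,q["centre"][1]*384
            h={"rib_top":.094,"deck_middle":.062,"bay_middle":.004,"air_box":0,"cover":.062}[t]
            print(t,round(q["score"],2),round(u),round(v),back(d,C,u,v,h).round(4), back(d,C,u,v).round(4) if 0<=u<511 and 0<=v<383 else "")
E
```

```text
{'time': 0.0, 'joint_positions': array([-0.04301147,  0.46840416, -0.01160053,  1.60363276,  0.00601383,
        1.0714307 , -0.05630515]), 'qd': array([ 0.00130016, -0.00025293,  0.00110777, -0.00063525,  0.0004235 ,
        0.00055297, -0.00080753]), 'joint_torque': array([-1.81076980e-04, -5.32374322e+01,  2.12178100e-02, -2.51299274e+01,
        1.13576866e-02,  7.69772858e-03, -1.10212341e-06]), 'tcp_pos': array([ 6.49426195e-01, -6.72063691e-05,  2.30317060e-01]), 'orientation': array([ 9.99999576e-01, -2.65096469e-05, -9.17676312e-04,  7.02454715e-05]), 'force': array([-0.27040305, -0.82297875, -0.5397281 ]), 'moment': array([ 0.02782381,  0.01804458, -0.02499993]), 'finger_gap': 0.0851581176289383}
scene [[0.5, 0.689, -0.524, 1.219], [0.866, -0.406, 0.293, -0.353], [-0.011, -0.6, -0.8, 1.056], [0.0, 0.0, 0.0, 1.0]]
rib_top 0.75 261 177 [0.5621 0.0355 0.094 ] [0.5447 0.0458 0.0685]
deck_middle 0.74 286 169 [0.5517 0.1472 0.062 ] [0.5501 0.1484 0.0596]
bay_middle 0.79 257 196 [0.5688 0.0153 0.004 ] [ 0.6068 -0.0062  0.0654]
air_box 0.9 272 185 [0.5507 0.0893 0.    ] [0.592  0.0
[... 153 characters left out ...]
, -0.667, -0.745, 0.832], [0.0, 0.0, 0.0, 1.0]]
rib_top 0.7 256 194 [0.568  0.0311 0.094 ] [0.5679 0.0316 0.0946]
deck_middle 0.81 256 239 [0.5452 0.155  0.062 ] [0.5455 0.1536 0.0601]
air_box 0.56 259 232 [0.5506 0.0879 0.    ] [0.5417 0.1321 0.0624]
cover 0.72 260 204 [0.555  0.0391 0.062 ] [0.5542 0.0431 0.0668]
wrist [[1.0, 0.0, -0.0, 0.651], [0.0, -0.953, -0.302, 0.077], [-0.001, 0.302, -0.953, 0.373], [0.0, 0.0, 0.0, 1.0]]
rib_top 0.68 159 151 [0.5596 0.0323 0.094 ] [0.5593 0.0321 0.0931]
deck_middle 0.62 145 18 [0.5482 0.1554 0.062 ] [0.548  0.1554 0.0616]
air_box 0.73 178 95 [0.5583 0.0868 0.    ] [0.5746 0.0851 0.0658]
cover 0.57 170 152 [0.5608 0.0256 0.062 ] [0.5697 0.0307 0.0928]
```

```bash
python3 -c "
import cv2,numpy as np
a=[cv2.imread(f'pics/{n}0.png') for n in ['scene','side','wrist']]
for n,i in zip('abc',a): cv2.imwrite(f'pics/{n}1.png',cv2.resize(i,(768,576)))"
```

```text
(no output)
```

View pics/a1.png

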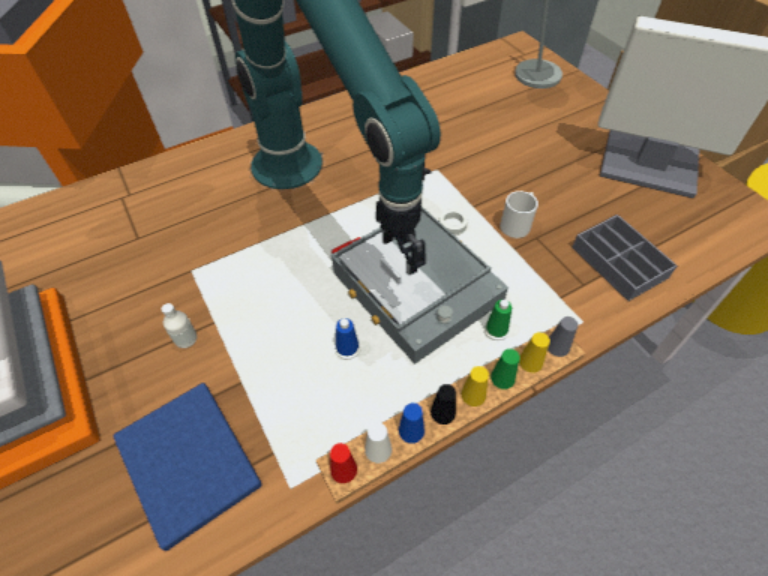

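View pics/b1.png

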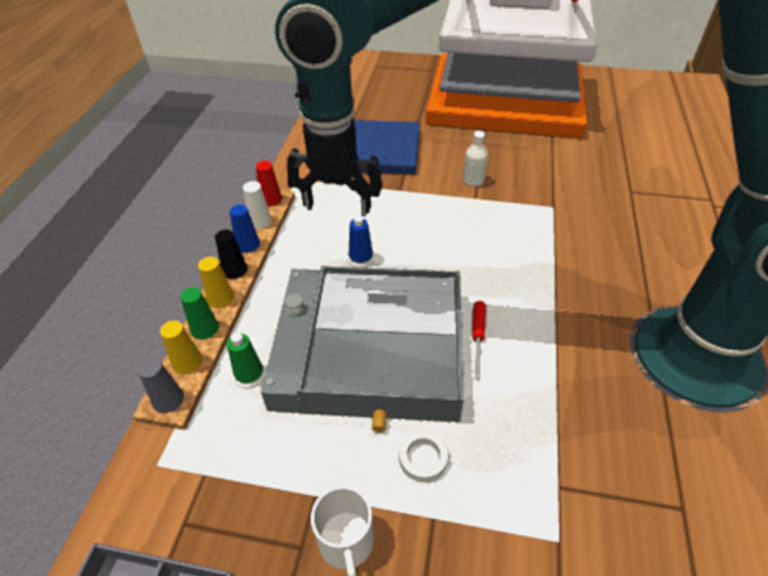

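View pics/c1.png

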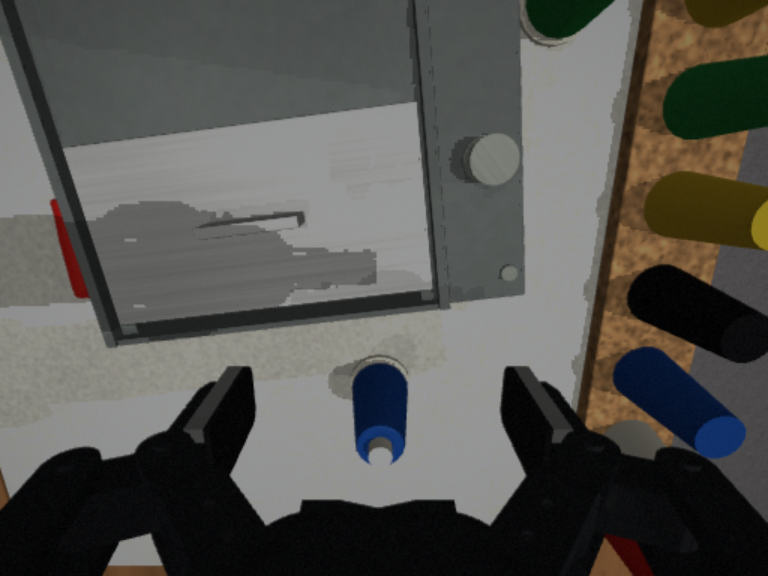

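```bash
cat > fit.py <<'E'
from h import *
def walls(P):
    return P
E
python3 - <<'E'
from h import *
d,C=cap("side"); P=cloud(d,C).reshape(-1,3); col=d["frame"].reshape(-1,3).astype(int)
s=(P[:,2]>.052)&(P[:,2]<.08)&(P[:,0]>.33)&(P[:,0]<.85)&(P[:,1]>-.16)&(P[:,1]<.30)
Q=P[s]
img=np.zeros((600,600),np.uint8); ij=((Q[:,:2]-[.3,-.2])*1000).astype(int); img[ij[:,1],ij[:,0]]=255
img=cv2.morphologyEx(img,cv2.MORPH_CLOSE,np.ones((9,9)));img=cv2.morphologyEx(img,cv2.MORPH_OPEN,np.ones((15,15)))
cs=cv2.findContours(img,0,2)[0]; c=max(cs,key=cv2.contourArea); print(cv2.minAreaRect(c),cv2.contourArea(c)); cv2.imwrite("pics/top0.png",img[::-1])
rb=P[(P[:,2]>.090)&(P[:,2]<.099)&(abs(P[:,0]-.565)<.06)&(abs(P[:,1]-.03)<.05)]
print(len(rb),rb.mean(0)); print(cv2.minAreaRect(rb[:,:2].astype(np.float32)))
d,C=cap("wrist");P=cloud(d,C).reshape(-1,3)
rb=P[(P[:,2]>.090)&(P[:,2]<.099)&(abs(P[:,0]-.565)<.06)&(abs(P[:,1]-.03)<.05)]
print(len(rb),rb.mean(0)); print(cv2.minAreaRect(rb[:,:2].astype(np.float32)))
for t in ["cone_a","cone_b","bobbin","screwdriver"]:
    for q in viewer.mark_of(t,d)[:2]:
        u,v=q["centre"][0]*512,q["centre"][1]*384
        print(t,q["score"],back(d,C,u,v,.062 if t=="bobbin" else 0).round(3))
E
```

```text
((283.6290283203125, 296.29718017578125), (326.006103515625, 281.77239990234375), 6.919532775878906) 84638.0
70 [0.56187406 0.03455244 0.09273044]
((0.5610370635986328, 0.03327362984418869), (0.0672076940536499, 0.01046651042997837), 5.760701656341553)
587 [0.56345997 0.0313664  0.09304994]
((0.5631381869316101, 0.031123552471399307), (0.06993851810693741, 0.00811920128762722), 6.978130340576172)
cone_a 0.82 [0.784 0.186 0.   ]
cone_a 0.71 [ 0.655 -0.134  0.   ]
cone_b 0.82 [0.784 0.186 0.   ]
cone_b 0.71 [ 0.655 -0.134  0.   ]
bobbin 0.91 [0.728 0.073 0.062]
screwdriver 0.79 [0.39  0.041 0.   ]
```

View pics/top0.png

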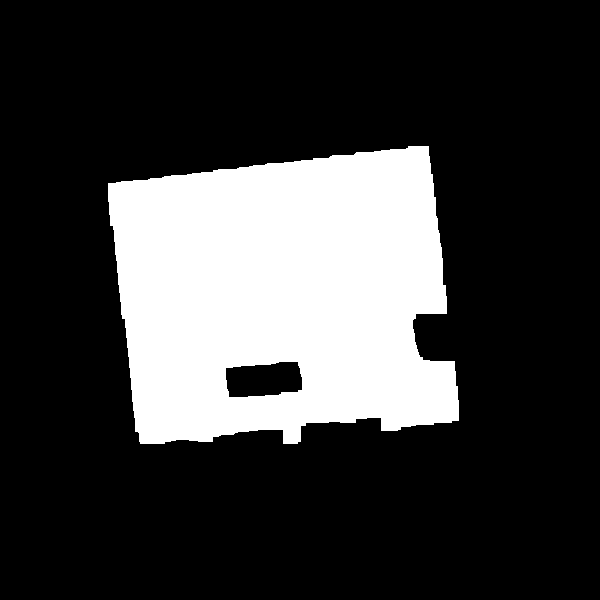

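Box found: yaw ≈ 6.9°, origin ≈ (0.554, 0.093), with the rib at box y ≈ −62. I'll move behind the rib with the fingers shut, keeping above it for now.

Emit:
send_rows(
  plan=[
    {"jaw":255,"tx":-4,"ty":-0.3,"tz":0,"twist":-3},
    {"jaw":255,"tx":-8.3,"ty":-0.6,"tz":0,"twist":-6.9},
    {"jaw":255,"tx":-8.3,"ty":-0.6,"tz":3,"twist":-6.9},
    {"jaw":255,"tx":-8.3,"ty":-0.6,"tz":6,"twist":-6.9},
    {"jaw":255,"tx":-8.3,"ty":-0.6,"tz":9,"twist":-6.9},
    {"jaw":255,"tx":-8.3,"ty":-0.6,"tz":12,"twist":-6.9},
    {"jaw":255,"tx":-8.3,"ty":-0.6,"tz":12,"twist":-6.9},
    {"jaw":255,"tx":-8.3,"ty":-0.6,"tz":12,"twist":-6.9},
    {"jaw":255,"tx":-8.3,"ty":-0.6,"tz":12,"twist":-6.9},
    {"jaw":255,"tx":-8.3,"ty":-0.6,"tz":12,"twist":-6.9},
  ],
)

```text
time: 2.2
tcp_pos: [0.5683, 0.0061, 0.1131]
orientation: [0.998, 0.06, 0.002, 0.0]
force: [-0.1, 0.1, -0.7]
finger_gap: 0.0001
```

```bash
cat >> h.py <<'E'
O=np.array([.5538,.0927]); yaw=np.radians(6.9); EX=np.array([np.cos(yaw),np.sin(yaw)]); EY=np.array([-np.sin(yaw),np.cos(yaw)])
def tobox(p): q=np.array(p[:2])-O; return np.array([q@EX,q@EY,p[2]])
def frombox(x,y,z): return np.r_[O+x*EX+y*EY,z]
E
python3 - <<'E'
from h import *
s=state(); print(s["time"],tobox(s["tcp_pos"]).round(4),s["force"],s["finger_gap"],Ro.from_quat(s["orientation"]).as_matrix().round(3).tolist())
d,C=cap("wrist"); cv2.imwrite("pics/w2.png",cv2.resize(d["frame"],(768,576)))
P=cloud(d,C).reshape(-1,3)
rb=P[(P[:,2]>.090)&(P[:,2]<.099)&(abs(P[:,0]-.565)<.06)&(abs(P[:,1]-.03)<.05)]
if len(rb)>5:
    a=cv2.minAreaRect(rb[:,:2].astype(np.float32)); print(a,tobox((*a[0],.094)))
E
```

```text
2.2 [ 0.0039 -0.0877  0.1131] [-0.06157117  0.09903657 -0.67490852] 0.00013954992587837946 [[0.993, 0.12, 0.003], [0.12, -0.993, 0.0], [0.003, 0.0, -1.0]]
((0.5628936886787415, 0.031323835253715515), (0.07003773748874664, 0.008495328947901726), 7.153689384460449) [ 0.00165429 -0.06202413  0.094     ]
```

View pics/w2.png

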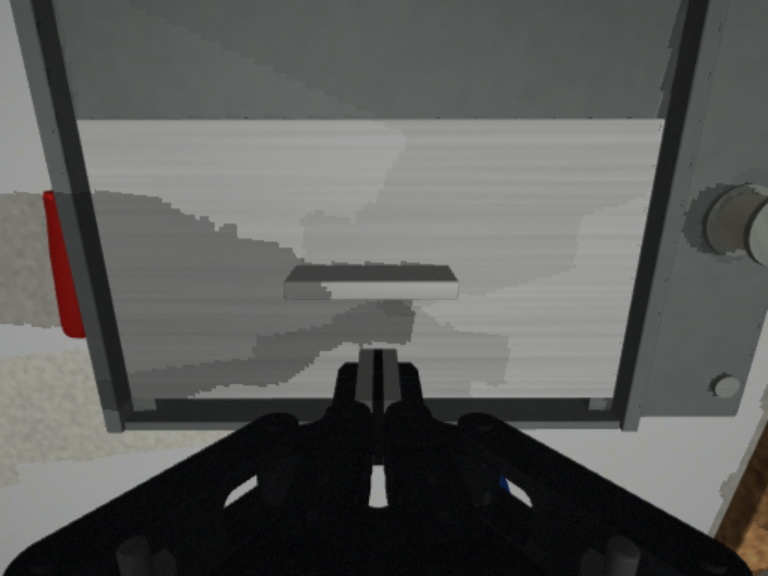

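The picture shows the shut fingertips (col 378) just behind the rib (cols 285–458, row 290), well centred. Next I'll lower and start the push.

Emit:
send_rows(
  plan=[
    {"jaw":255,"tx":-0.1,"ty":0,"tz":1.2,"twist":0},
    {"jaw":255,"tx":-0.2,"ty":0,"tz":2.4,"twist":0},
    {"jaw":255,"tx":-0.2,"ty":0,"tz":3.7,"twist":0},
    {"jaw":255,"tx":-0.2,"ty":0,"tz":3.7,"twist":0},
    {"jaw":255,"tx":-0.2,"ty":0,"tz":3.7,"twist":0},
    {"jaw":255,"tx":-0.2,"ty":-0.5,"tz":3.7,"twist":0},
    {"jaw":255,"tx":-0.2,"ty":-1.0,"tz":3.7,"twist":0},
    {"jaw":255,"tx":-0.2,"ty":-1.5,"tz":3.7,"twist":0},
    {"jaw":255,"tx":-0.2,"ty":-2,"tz":3.7,"twist":0},
    {"jaw":255,"tx":-0.2,"ty":-2.5,"tz":3.7,"twist":0},
  ],
)

```text
time: 3.25
tcp_pos: [0.5624, 0.0303, 0.0747]
orientation: [0.998, 0.06, 0.0, 0.0]
force: [0.6, -4.3, 1.8]
finger_gap: -0.0001
```

```bash
cat > look.py <<'E'
from h import *
import sys
s=state(); print(s["time"],tobox(s["tcp_pos"]).round(4),s["force"],s["finger_gap"])
d,C=cap("wrist"); cv2.imwrite(f"pics/{sys.argv[1]}.png",cv2.resize(d["frame"],(768,576)))
P=cloud(d,C).reshape(-1,3); B=np.c_[(P[:,:2]-O)@EX,(P[:,:2]-O)@EY,P[:,2]]
rb=B[(B[:,2]>.090)&(B[:,2]<.099)&(abs(B[:,0])<.06)&(abs(B[:,1])<.1)]
if len(rb)>5: print(cv2.minAreaRect(rb[:,:2].astype(np.float32)), rb[:,2].mean())
E
python3 look.py w3
```

```text
3.25 [ 0.001  -0.063   0.0747] [ 0.60869212 -4.30379144  1.82908181] -0.00011550382825193062
((0.0018548890948295593, -0.04992876201868057), (0.06981067359447479, 0.013638369739055634), 0.1929190307855606) 0.09324534888246422
```

View pics/w3.png

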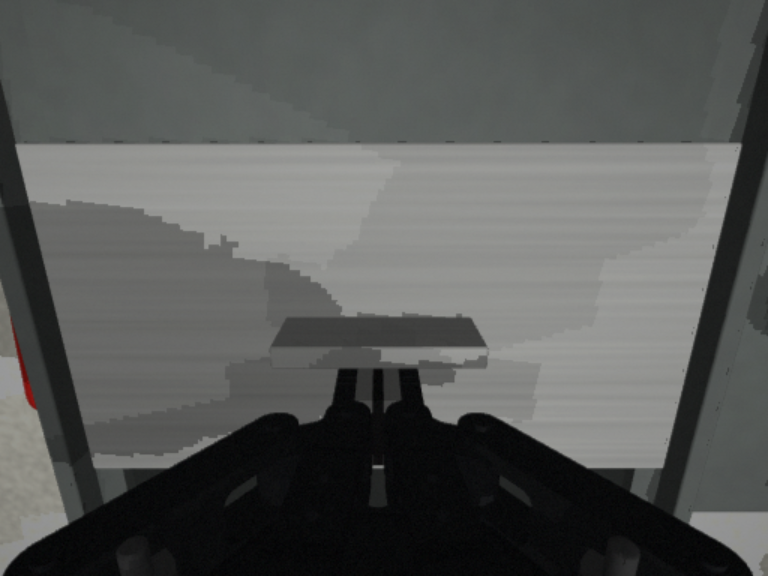

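The fingers are square against the rib and the cover is moving, at about 4 N. I'll keep pushing.

Emit:
send_rows(
  plan=[
    {"jaw":255,"tx":0,"ty":-0.8,"tz":0,"twist":0},
    {"jaw":255,"tx":0,"ty":-1.6,"tz":0,"twist":0},
    {"jaw":255,"tx":0,"ty":-2.4,"tz":0,"twist":0},
    {"jaw":255,"tx":0,"ty":-3.2,"tz":0,"twist":0},
    {"jaw":255,"tx":0,"ty":-4.0,"tz":0,"twist":0},
    {"jaw":255,"tx":0,"ty":-4.8,"tz":0,"twist":0},
    {"jaw":255,"tx":0,"ty":-5.6,"tz":0,"twist":0},
    {"jaw":255,"tx":0,"ty":-6.4,"tz":0,"twist":0},
    {"jaw":255,"tx":0,"ty":-7.2,"tz":0,"twist":0},
    {"jaw":255,"tx":0,"ty":-8.0,"tz":0,"twist":0},
  ],
)

```text
time: 4.3
tcp_pos: [0.5524, 0.1104, 0.0744]
orientation: [0.998, 0.06, 0.0, 0.0]
force: [-0.4, -4.9, 3.4]
finger_gap: -0.0001
```

```bash
python3 look.py w4
```

```text
4.3 [0.0007 0.0177 0.0744] [-0.39468494 -4.86184532  3.43898903] -0.00011240580984727852
((0.0015860646963119507, 0.03078765980899334), (0.013535695150494576, 0.06981561332941055), 89.83079528808594) 0.09323166399671132
```

Emit:
send_rows(
  plan=[
    {"jaw":255,"tx":0,"ty":-0.6,"tz":0,"twist":0},
    {"jaw":255,"tx":0,"ty":-1.2,"tz":0,"twist":0},
    {"jaw":255,"tx":0,"ty":-1.8,"tz":0,"twist":0},
    {"jaw":255,"tx":0,"ty":-2.3,"tz":0,"twist":0},
    {"jaw":255,"tx":0,"ty":-2.7,"tz":0,"twist":0},
    {"jaw":255,"tx":0,"ty":-3.0,"tz":0,"twist":0},
    {"jaw":255,"tx":0,"ty":-3.2,"tz":0,"twist":0},
    {"jaw":255,"tx":0,"ty":-3.3,"tz":0,"twist":0},
    {"jaw":255,"tx":0,"ty":-3.4,"tz":0,"twist":0},
    {"jaw":255,"tx":0,"ty":-3.5,"tz":0,"twist":0},
  ],
)

```text
time: 5.35
tcp_pos: [0.5484, 0.1431, 0.0743]
orientation: [0.998, 0.06, -0.0, 0.001]
force: [0.7, -9.6, 6.0]
finger_gap: 0.0003
```

```bash
python3 look.py w5
```

```text
5.35 [0.0007 0.0507 0.0743] [ 0.73796377 -9.61534082  5.99942572] 0.0002751279000134141
((0.001398485153913498, 0.06363945454359055), (0.06986773014068604, 0.01379407849162817), 0.29336780309677124) 0.09325733348862707
```

View pics/w5.png

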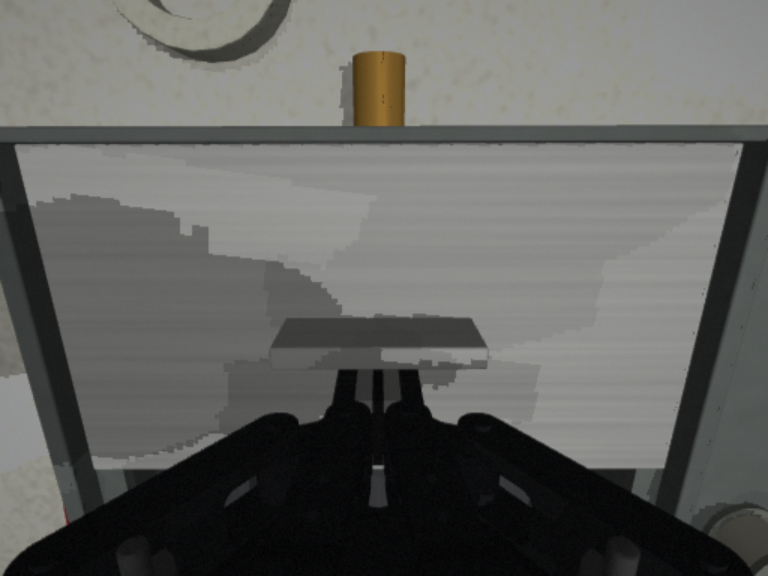

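The cover's front edge appears to meet the end wall (row 143), and the force is up to 9.6 N. One gentle nudge will confirm it.

Emit:
send_rows(
  plan=[
    {"jaw":255,"ty":-0.05},
    {"jaw":255,"ty":-0.1},
    {"jaw":255,"ty":-0.15},
    {"jaw":255,"ty":-0.2},
    {"jaw":255,"ty":-0.2},
    {"jaw":255,"ty":-0.2},
    {"jaw":255,"ty":-0.2},
    {"jaw":255,"ty":-0.2},
    {"jaw":255,"ty":-0.2},
    {"jaw":255,"ty":-0.2},
  ],
)

```text
$.plan[0]: bad value
```

```bash
python3 look.py w6
```

```text
5.4 [0.0007 0.0506 0.0743] [ 0.70084288 -7.76965721  4.59057339] 0.00024079893411588644
((0.001499086618423462, 0.06363066285848618), (0.013771653175354004, 0.07001008093357086), 89.99813079833984) 0.09324970891572384
```

Emit:
send_rows(
  plan=[
    {"jaw":255,"tx":0,"ty":-0.05,"tz":0,"twist":0},
    {"jaw":255,"tx":0,"ty":-0.1,"tz":0,"twist":0},
    {"jaw":255,"tx":0,"ty":-0.15,"tz":0,"twist":0},
    {"jaw":255,"tx":0,"ty":-0.2,"tz":0,"twist":0},
    {"jaw":255,"tx":0,"ty":-0.25,"tz":0,"twist":0},
    {"jaw":255,"tx":0,"ty":-0.3,"tz":0,"twist":0},
    {"jaw":255,"tx":0,"ty":-0.3,"tz":0,"twist":0},
    {"jaw":255,"tx":0,"ty":-0.3,"tz":0,"twist":0},
    {"jaw":255,"tx":0,"ty":-0.3,"tz":0,"twist":0},
    {"jaw":255,"tx":0,"ty":-0.3,"tz":0,"twist":0},
  ],
)

```text
time: 6.45
tcp_pos: [0.5484, 0.1431, 0.0743]
orientation: [0.998, 0.059, -0.0, 0.002]
force: [-0.2, -12.5, 7.5]
finger_gap: -0.0001
```

```bash
python3 look.py w6
```

```text
6.45 [0.0007 0.0507 0.0743] [ -0.23077927 -12.48504316   7.49925429] -0.00013402780794609053
((0.001478739082813263, 0.06367305666208267), (0.07005391269922256, 0.01348536554723978), 0.1660670042037964) 0.09323419028841556
```

The force rose and the TCP didn't move, so the cover is at its stop. Back off, rise and look into the bay.

Emit:
send_rows(
  plan=[
    {"jaw":255,"tx":0,"ty":0.8,"tz":0,"twist":0},
    {"jaw":255,"tx":0,"ty":2,"tz":0,"twist":0},
    {"jaw":255,"tx":0,"ty":3,"tz":-3,"twist":0},
    {"jaw":255,"tx":0,"ty":5,"tz":-7,"twist":0},
    {"jaw":255,"tx":0,"ty":7,"tz":-11,"twist":0},
    {"jaw":255,"tx":0,"ty":9,"tz":-14,"twist":0},
    {"jaw":255,"tx":0,"ty":10.5,"tz":-14,"twist":0},
    {"jaw":255,"tx":0,"ty":10.5,"tz":-14,"twist":0},
    {"jaw":255,"tx":0,"ty":10.5,"tz":-14,"twist":0},
    {"jaw":255,"tx":0,"ty":10.5,"tz":-14,"twist":0},
  ],
)

```text
time: 7.5
tcp_pos: [0.5593, 0.045, 0.2126]
orientation: [0.998, 0.061, -0.002, -0.0]
force: [-0.5, 0.8, -0.2]
finger_gap: 0.0001
```

```bash
cat > look2.py <<'E'
from h import *
import sys
s=state(); print(s["time"],tobox(s["tcp_pos"]).round(4),s["force"],s["finger_gap"])
for n in ["wrist","side"]:
    d,C=cap(n); cv2.imwrite(f"pics/{n}_{sys.argv[1]}.png",cv2.resize(d["frame"],(768,576)))
    for t in ["disc_pivot","disc_end","bar_pivot","bar_end","rib_top"]:
        h=.094 if t=="rib_top" else .052
        for q in viewer.mark_of(t,d)[:2]:
            u,v=q["centre"][0]*512,q["centre"][1]*384
            print(n,t,round(q["score"],2),round(u),round(v),tobox(back(d,C,u,v,h)).round(4),tobox(back(d,C,u,v)).round(4))
E
python3 look2.py 7
```

```text
7.5 [-2.000e-04 -4.810e-02  2.126e-01] [-0.5421093   0.82137298 -0.17406418] 7.708171330702559e-05
wrist disc_pivot 0.91 221 225 [-0.0352 -0.1058  0.052 ] [-0.0351 -0.1054  0.053 ]
wrist disc_end 0.87 206 195 [-0.0509 -0.069   0.052 ] [-0.051  -0.0692  0.0513]
wrist disc_end 0.51 410 171 [ 0.1725 -0.0416  0.052 ] [ 0.1529 -0.0335  0.0865]
wrist bar_pivot 0.72 298 228 [ 0.0543 -0.1091  0.052 ] [ 0.0542 -0.1089  0.0525]
wrist bar_pivot 0.41 461 72 [0.2049 0.0585 0.052 ] [0.2169 0.0602 0.0342]
wrist bar_end 0.62 301 188 [ 0.0546 -0.0613  0.052 ] [ 0.055  -0.0619  0.0498]
wrist rib_top 0.96 253 55 [0.0004 0.0669 0.094 ] [0.0004 0.0669 0.0937]
wrist rib_top 0.7 302 192 [ 0.0487 -0.0518  0.094 ] [ 0.0566 -0.0651  0.0511]
side disc_pivot 0.52 272 194 [-0.0349 -0.1018  0.052 ] [-0.0349 -0.0996  0.0544]
side disc_pivot 0.23 316 121 [-0.1715 -0.4459  0.052 ] [-0.1775 -0.4971  0.0136]
side bar_pivot 0.65 240 191 [ 0.055  -0.1063  0.052 ] [ 0.0547 -0.1043  0.0542]
side bar_end 0.49 240 205 [ 0.0523 -0.0572  0.052 ] [ 0.0521 -0.0562  0.0532]
side rib_top 0.91 252 233 [0.0075 0.0673 0.094 ] [0.0077 0.0648 0.0905]
```

View pics/wrist_7.png

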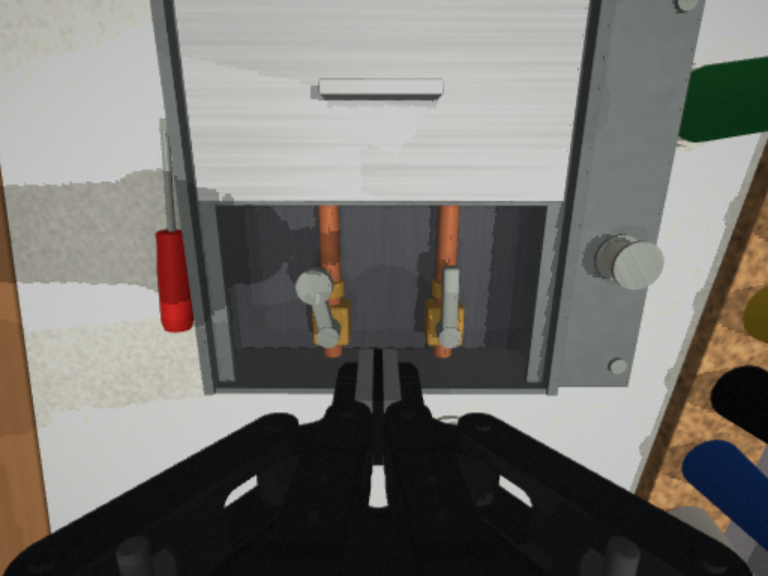

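View pics/side_7.png

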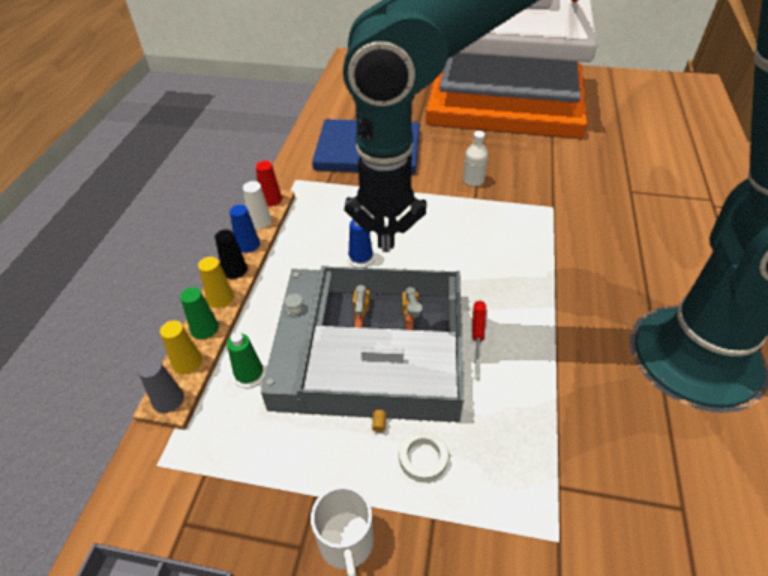

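The bay is open. The marked disc handle is on the left, with its pivot near (327,338) and disc at (314,287). The plain bar is on the right (450,338→450,270). Next I'll measure both handles from depth and compare with an RGB crop.

```bash
python3 - <<'E'
from h import *
d,C=cap("wrist");P=cloud(d,C).reshape(-1,3); B=np.c_[(P[:,:2]-O)@EX,(P[:,:2]-O)@EY,P[:,2]]
for nm,x0,x1 in [("disc",-.09,.0),("bar",.03,.09)]:
    q=B[(B[:,2]>.047)&(B[:,2]<.057)&(B[:,0]>x0)&(B[:,0]<x1)&(B[:,1]>-.125)&(B[:,1]<-.04)]*1000
    print(nm,len(q),q.min(0).round(1),q.max(0).round(1),q[:,2].mean().round(1))
    for y in range(-125,-40,5):
        w=q[(q[:,1]>=y)&(q[:,1]<y+5)]
        if len(w): print(y+2.5,len(w),w[:,0].min().round(1),w[:,0].max().round(1),w[:,0].mean().round(1))
# guide wall inner edges / frame check: cover extents & walls
q=B[(B[:,2]>.0625)&(B[:,2]<.0705)&(abs(B[:,0])<.127)&(B[:,1]>-.02)&(B[:,1]<.06)]*1000
print("cover",q.min(0),q.max(0)); 
q=B[(B[:,2]>.071)&(B[:,2]<.077)&(abs(B[:,0])<.15)&(B[:,1]>-.12)&(B[:,1]<.06)]*1000
for s in(-1,1):
    w=q[(q[:,0]*s>100)]; print("wall",s,len(w),np.percentile(w[:,0],[2,50,98]).round(1), np.polyfit(w[:,1],w[:,0],1).round(4))
E
```

```text
disc 814 [ -61.5 -113.6   47. ] [-30.8 -51.5  54. ] 51.2
-112.5 25 -45.1 -33.4 -39.3
-107.5 58 -47.3 -30.9 -39.1
-102.5 60 -47.7 -30.8 -38.8
-97.5 53 -47.3 -32.3 -39.9
-92.5 46 -48.1 -35.6 -41.7
-87.5 46 -49.0 -36.7 -42.8
-82.5 47 -51.2 -38.5 -43.9
-77.5 56 -57.4 -39.2 -47.0
-72.5 84 -60.5 -36.8 -48.5
-67.5 101 -61.5 -34.8 -48.1
-62.5 104 -61.3 -35.2 -47.8
-57.5 93 -60.1 -35.7 -47.8
-52.5 41 -56.0 -40.8 -48.1
bar 612 [  46.2 -113.7   47. ] [ 63.4 -50.3  53.7] 51.1
-112.5 26 49.5 61.1 55.5
-107.5 56 47.0 63.4 55.0
-102.5 61 46.2 63.2 54.5
-97.5 52 47.6 61.9 54.5
-92.5 45 48.9 60.6 54.6
-87.5 44 48.5 60.2 54.4
-82.5 48 48.6 60.1 53.9
-77.5 42 48.5 59.7 53.9
-72.5 43 48.4 59.2 53.6
-67.5 45 48.3 60.4 54.1
-62.5 48 48.6 60.5 54.2
-57.5 47 48.5 59.9 53.9
-52.5 55 48.3 59.6 53.7
cover [-124.50381673  -19.92093292   62.50397733] [126.99682239  59.96321107  70.49430174]
wall -1 1498 [-130.9 -126.7 -123.1] [-8.000000e-04 -1.267862e+02]
wall 1 1487 [126.3 130.  134.2] [-1.100000e-03  1.299767e+02]
```

Measured marked handle: pivot (−39, −105), disc (−48, −65.5), angle ≈ 0.23 rad. I'll lower the fingers between the disc and the bar.

Emit:
send_rows(
  plan=[
    {"jaw":255,"tx":-1.8,"ty":1.9,"tz":0,"twist":0},
    {"jaw":255,"tx":-1.8,"ty":1.9,"tz":3,"twist":0},
    {"jaw":255,"tx":-1.8,"ty":1.9,"tz":6,"twist":0},
    {"jaw":255,"tx":-1.8,"ty":1.9,"tz":9,"twist":0},
    {"jaw":255,"tx":-1.8,"ty":1.9,"tz":11.5,"twist":0},
    {"jaw":255,"tx":-1.8,"ty":1.9,"tz":13,"twist":0},
    {"jaw":255,"tx":-1.8,"ty":1.9,"tz":13.5,"twist":0},
    {"jaw":255,"tx":-1.8,"ty":1.9,"tz":13.5,"twist":0},
    {"jaw":255,"tx":-1.8,"ty":1.9,"tz":13.5,"twist":0},
    {"jaw":255,"tx":-1.8,"ty":1.9,"tz":13.5,"twist":0},
  ],
)

```text
time: 9.15
tcp_pos: [0.5457, 0.0225, 0.0804]
orientation: [0.998, 0.06, 0.001, -0.0]
force: [0.6, 0.5, -0.2]
finger_gap: -0.0001
```

```bash
python3 look.py w8
```

```text
9.15 [-0.0164 -0.0687  0.0804] [ 0.57345121  0.48570811 -0.21055803] -8.24348885660644e-05
((-0.016028286889195442, -0.05956093221902847), (0.0057050613686442375, 0.02734934538602829), 89.65371704101562) 0.09461121985332588
```

View pics/w8.png

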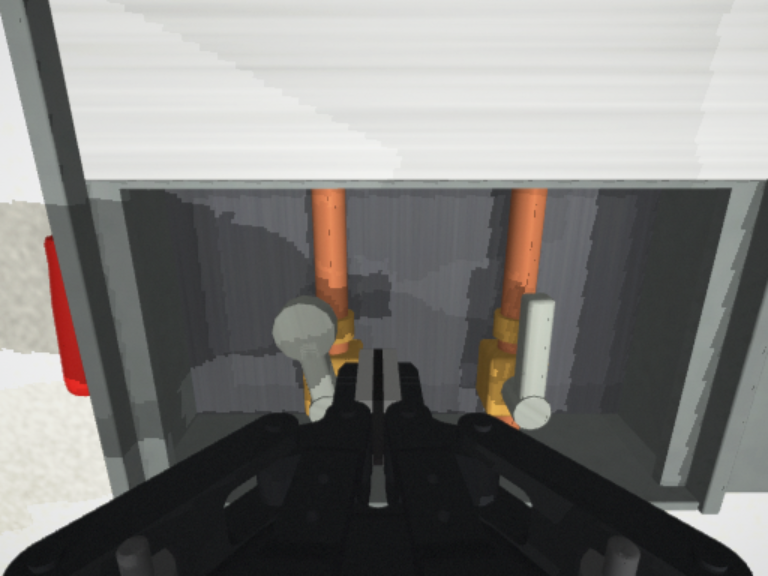

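Both valves are clear in view. The fingers measure about 27 mm over their backs, so I'll shift 6 mm away from the disc before going down.

Emit:
send_rows(
  plan=[
    {"jaw":255,"tx":0.3,"ty":0,"tz":0,"twist":0},
    {"jaw":255,"tx":0.6,"ty":0,"tz":0,"twist":0},
    {"jaw":255,"tx":0.6,"ty":0,"tz":0.8,"twist":0},
    {"jaw":255,"tx":0.6,"ty":0,"tz":1.6,"twist":0},
    {"jaw":255,"tx":0.6,"ty":0,"tz":2.4,"twist":0},
    {"jaw":255,"tx":0.6,"ty":0,"tz":3.2,"twist":0},
    {"jaw":255,"tx":0.6,"ty":0,"tz":3.9,"twist":0},
    {"jaw":255,"tx":0.6,"ty":0,"tz":3.9,"twist":0},
    {"jaw":255,"tx":0.6,"ty":0,"tz":3.9,"twist":0},
    {"jaw":255,"tx":0.6,"ty":0,"tz":3.9,"twist":0},
  ],
)

```text
time: 10.2
tcp_pos: [0.5511, 0.0232, 0.0405]
orientation: [0.998, 0.06, 0.0, 0.0]
force: [-0.4, -0.5, -0.2]
finger_gap: 0.0002
```

```bash
python3 look.py w9
```

```text
10.2 [-0.011  -0.0687  0.0405] [-0.37194574 -0.50836825 -0.24774532] 0.00015080442567027723
((-0.011017091572284698, -0.06733950972557068), (0.08052774518728256, 0.026017911732196808), 0.1200387254357338) 0.09515273347263103
```

View pics/w9.png

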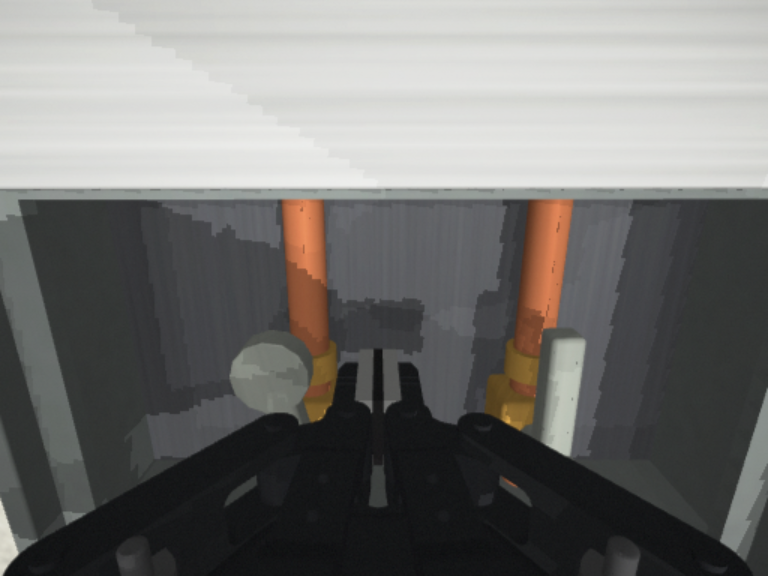

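Lowered cleanly with no contact. Now sweep the disc along its arc, first half.

Emit:
send_rows(
  plan=[
    {"jaw":255,"tx":-0.5,"ty":-0.5,"tz":0,"twist":0},
    {"jaw":255,"tx":-1.0,"ty":-0.8,"tz":0,"twist":0},
    {"jaw":255,"tx":-1.5,"ty":-0.9,"tz":0,"twist":0},
    {"jaw":255,"tx":-2.0,"ty":-1.0,"tz":0,"twist":0},
    {"jaw":255,"tx":-2.5,"ty":-1.0,"tz":0,"twist":0},
    {"jaw":255,"tx":-3.0,"ty":-1.1,"tz":0,"twist":0},
    {"jaw":255,"tx":-3.5,"ty":-1.0,"tz":0,"twist":0},
    {"jaw":255,"tx":-3.9,"ty":-0.9,"tz":0,"twist":0},
    {"jaw":255,"tx":-3.9,"ty":-0.9,"tz":0,"twist":0},
    {"jaw":255,"tx":-3.9,"ty":-0.9,"tz":0,"twist":0},
  ],
)

```text
time: 11.25
tcp_pos: [0.5103, 0.0277, 0.0402]
orientation: [0.998, 0.06, -0.001, -0.0]
force: [0.9, 2.4, 2.1]
finger_gap: -0.0001
```

```bash
python3 look.py w10
```

```text
11.25 [-0.051  -0.0593  0.0402] [0.90151051 2.39470387 2.11138805] -7.924902722489523e-05
((-0.03437855467200279, -0.05777999758720398), (0.050395265221595764, 0.024988878518342972), 2.290269613265991) 0.09490673084751934
```

View pics/w10.png

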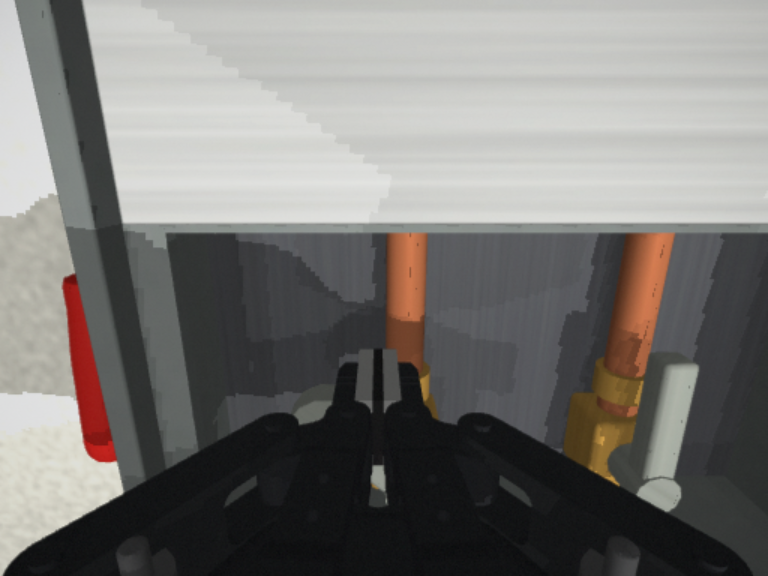

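The disc, now at (315,405) just left of the fingers, has swung part-way, and the bar hasn't moved. Second half of the arc next.

Emit:
send_rows(
  plan=[
    {"jaw":255,"tx":-0.4,"ty":0.1,"tz":0,"twist":0},
    {"jaw":255,"tx":-0.8,"ty":0.3,"tz":0,"twist":0},
    {"jaw":255,"tx":-1.3,"ty":0.6,"tz":0,"twist":0},
    {"jaw":255,"tx":-1.7,"ty":0.9,"tz":0,"twist":0},
    {"jaw":255,"tx":-2.0,"ty":1.2,"tz":0,"twist":0},
    {"jaw":255,"tx":-2.4,"ty":1.5,"tz":0,"twist":0},
    {"jaw":255,"tx":-2.6,"ty":1.8,"tz":0,"twist":0},
    {"jaw":255,"tx":-2.7,"ty":2.0,"tz":0,"twist":0},
    {"jaw":255,"tx":-2.7,"ty":2.1,"tz":0,"twist":0},
    {"jaw":255,"tx":-2.7,"ty":2.1,"tz":0,"twist":0},
  ],
)

```text
time: 12.3
tcp_pos: [0.4855, 0.003, 0.04]
orientation: [0.998, 0.06, -0.001, 0.0]
force: [-1.8, 1.8, 0.7]
finger_gap: -0.0008
```

```bash
python3 look.py w11
```

```text
12.3 [-0.0786 -0.0809  0.04  ] [-1.84108068  1.78648698  0.74012539] -0.0007510962862695211
((-0.04930509626865387, -0.07839839905500412), (0.023014839738607407, 0.022580403834581375), 82.09230041503906) 0.09512594020161959
```

View pics/w11.png

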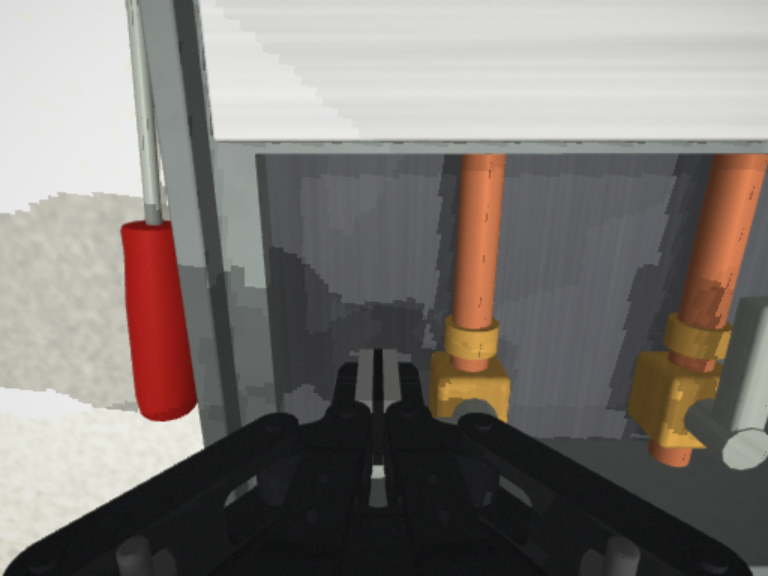

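Nearly across. I'll press further towards −y in small steps until the stop shows up in the force.

Emit:
send_rows(
  plan=[
    {"jaw":255,"tx":0,"ty":0.1,"tz":0,"twist":0},
    {"jaw":255,"tx":0,"ty":0.15,"tz":0,"twist":0},
    {"jaw":255,"tx":0,"ty":0.2,"tz":0,"twist":0},
    {"jaw":255,"tx":0,"ty":0.25,"tz":0,"twist":0},
    {"jaw":255,"tx":0,"ty":0.3,"tz":0,"twist":0},
    {"jaw":255,"tx":0,"ty":0.35,"tz":0,"twist":0},
    {"jaw":255,"tx":0,"ty":0.4,"tz":0,"twist":0},
    {"jaw":255,"tx":0,"ty":0.4,"tz":0,"twist":0},
    {"jaw":255,"tx":0,"ty":0.4,"tz":0,"twist":0},
    {"jaw":255,"tx":0,"ty":0.4,"tz":0,"twist":0},
  ],
)

```text
time: 13.35
tcp_pos: [0.4856, 0.0026, 0.04]
orientation: [0.998, 0.061, -0.002, -0.002]
force: [-3.0, 11.0, 1.5]
finger_gap: -0.0001
```

```bash
python3 look.py w12
```

```text
13.35 [-0.0786 -0.0813  0.04  ] [-3.04807258 10.96195398  1.50288592] -7.325567003987332e-05
((-0.04943105950951576, -0.07895641028881073), (0.02384975738823414, 0.02190195396542549), 84.95613098144531) 0.09513787147304913
```

It is at the stop: 11 N and only 0.4 mm of motion. Back off towards +y, rise and check.

Emit:
send_rows(
  plan=[
    {"jaw":255,"tx":0,"ty":-0.8,"tz":0,"twist":0},
    {"jaw":255,"tx":0,"ty":-1.8,"tz":0,"twist":0},
    {"jaw":255,"tx":0,"ty":-2.2,"tz":0,"twist":0},
    {"jaw":255,"tx":0,"ty":-2.2,"tz":-3,"twist":0},
    {"jaw":255,"tx":2,"ty":-2.2,"tz":-7,"twist":0},
    {"jaw":255,"tx":5,"ty":-2.4,"tz":-11,"twist":0},
    {"jaw":255,"tx":7.5,"ty":-3,"tz":-15,"twist":0},
    {"jaw":255,"tx":7.5,"ty":-3.3,"tz":-18,"twist":0},
    {"jaw":255,"tx":7.5,"ty":-3.3,"tz":-18,"twist":0},
    {"jaw":255,"tx":7.5,"ty":-3.3,"tz":-18,"twist":0},
  ],
)

```text
time: 14.4
tcp_pos: [0.5577, 0.0407, 0.2205]
orientation: [0.998, 0.06, 0.0, 0.0]
force: [-0.9, 0.2, -0.3]
finger_gap: 0.0
```

```bash
python3 look2.py 13; python3 - <<'E'
from h import *
d,C=cap("wrist");P=cloud(d,C).reshape(-1,3); B=np.c_[(P[:,:2]-O)@EX,(P[:,:2]-O)@EY,P[:,2]]
q=B[(B[:,2]>.047)&(B[:,2]<.057)&(B[:,0]>-.112)&(B[:,0]<-.02)&(B[:,1]>-.13)&(B[:,1]<-.04)]*1000
for x in range(-110,-20,5):
    w=q[(q[:,0]>=x)&(q[:,0]<x+5)]
    if len(w): print(x+2.5,len(w),w[:,1].min().round(1),w[:,1].max().round(1),w[:,1].mean().round(1))
q=B[(B[:,2]>.047)&(B[:,2]<.057)&(B[:,0]>.03)&(B[:,0]<.09)&(B[:,1]>-.095)&(B[:,1]<-.05)]*1000
print("bar",np.polyfit(q[:,1],q[:,0],1))
E
```

```text
14.4 [-0.0024 -0.052   0.2205] [-0.86328804  0.21161478 -0.27432032] 1.0796977993032977e-07
wrist disc_pivot 0.68 218 220 [-0.0415 -0.1074  0.052 ] [-0.0414 -0.107   0.053 ]
wrist disc_end 0.72 298 218 [ 0.0525 -0.1048  0.052 ] [ 0.0525 -0.1048  0.0519]
wrist disc_end 0.63 184 220 [-0.0824 -0.1072  0.052 ] [-0.0826 -0.1075  0.0512]
wrist bar_pivot 0.7 300 219 [ 0.0551 -0.1062  0.052 ] [ 0.0552 -0.1063  0.0517]
wrist bar_pivot 0.46 254 51 [0.0001 0.0743 0.052 ] [-0.0002  0.0675  0.0948]
wrist bar_end 0.76 301 185 [ 0.0541 -0.064   0.052 ] [ 0.0543 -0.0643  0.0511]
wrist rib_top 0.7 256 51 [0.0022 0.0669 0.094 ] [0.0022 0.0671 0.0933]
side disc_pivot 0.74 272 195 [-0.0344 -0.0982  0.052 ] [-0.0345 -0.0953  0.0553]
side disc_end 0.66 242 193 [ 0.0492 -0.0993  0.052 ] [ 0.0494 -0.1012  0.0499]
side disc_end 0.54 287 192 [-0.0778 -0.1125  0.052 ] [-0.0778 -0.1133  0.0511]
side bar_pivot 0.4 240 195 [ 0.0549 -0.0937  0.052 ] [ 0.0549 -0.0936  0.0522]
side bar_end 0.39 240 203 [ 0.0516 -0.0626  0.052 ] [ 0.052  -0.0654  0.0488]
side rib_top 0.66 252 230 [0.0091 0.0562 0.094 ] [0.0111 0.0377 0.0686]
-92.5 34 -115.2 -97.0 -105.6
-87.5 78 -116.9 -92.7 -104.4
-82.5 95 -119.2 -91.4 -104.8
-77.5 96 -119.0 -91.5 -104.6
-72.5 78 -117.6 -92.7 -104.4
-67.5 52 -113.7 -96.6 -104.3
-62.5 43 -110.9 -99.1 -104.6
-57.5 44 -111.4 -99.3 -105.1
-52.5 43 -110.9 -99.1 -104.3
-47.5 44 -110.5 -99.2 -103.9
-42.5 58 -112.8 -96.7 -104.3
-37.5 57 -113.0 -95.9 -104.5
-32.5 41 -113.2 -97.4 -104.8
bar [-8.41674312e-03  5.34228207e+01]
```

View pics/wrist_13.png

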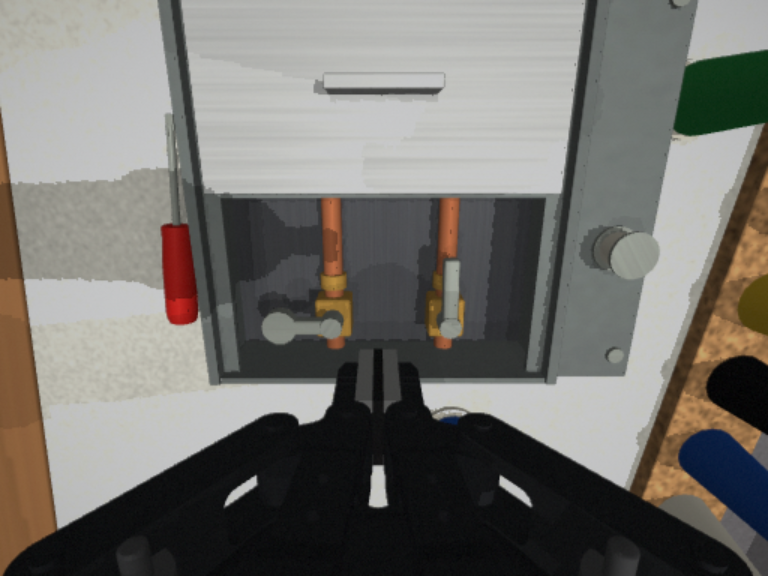

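View pics/side_13.png

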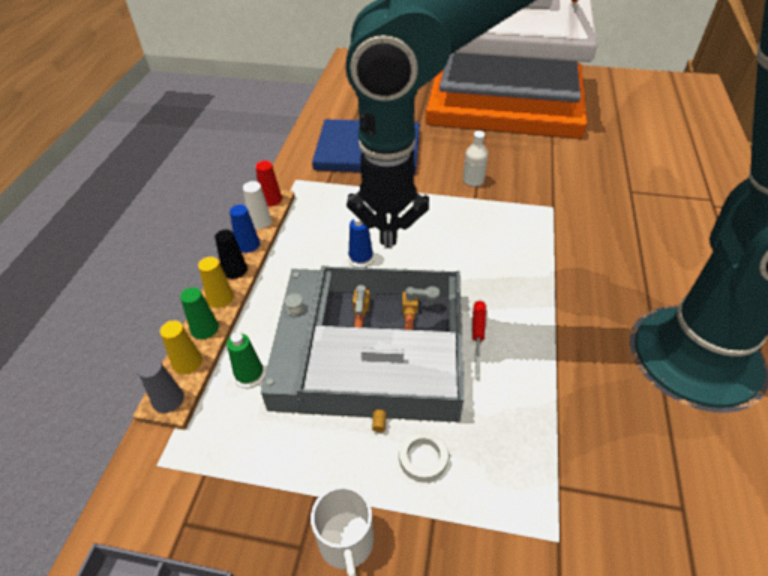

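The disc handle lies along box −x: its mean y is −104 to −105 from pivot to disc, which is about 1.57 rad. The bar is unchanged and the cover is at its stop, flat. Handing in.

```bash
python3 -c "
from h import *
print(r.close_job())"
```

```text
the job is handed in; nothing more can be done
None
```

The cover is slid fully open and the marked disc handle is shut across its pipe. The job was handed in at about 14.5 s with the arm clear above the box.

- **Cover:** I pushed it by its rib with the fingers shut until it reached the end stop. The force rose to about 12.5 N with no further motion. In the last wrist picture it lies flat on the deck, with the rib at box y about +67 mm. My box fit is good to about 2 mm, so this agrees with the expected +69 mm.
- **Marked handle:** I swept the disc round to its stop. The force rose to 11 N with only 0.4 mm of motion. Depth readings after backing off show the lever straight along box −x, an angle of about 1.57 rad.
- **Plain bar handle:** It looks unmoved. It still points along its pipe at about 0.01 rad, where it started.
- **Other things:** In the last pictures everything else looked to be where it was at the start. I checked this by eye, not by measuring.
- **Disagreements:** In the last pictures the network's top-scoring match for the disc end was on the bar's pivot; its second choice was correct. From the side camera it also placed `rib_top` about 10 mm short, at y +56. The wrist view, the depth readings and the contact force all contradict those, so I discounted them.

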